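# Load the dropper bottle through the sprung gate of its bay

### The job

Put the slim-necked bottle with the long cap away in its bay: keeping it upright, push it in at the open end so that it swings the sprung gate inward, and slide it on past the gate until the gate has snapped shut behind it. Carry on gently until the bottle has pressed the sprung stop at the back about half-way in, never right in to its end, then let go so that the bottle is left standing against the stop with the gate shut. Do not force the gate and do not disturb the jar and the other bottle.

Things in the scene. Friction and masses are not known exactly. Their poses are not given: they have to be found in the camera images.
- bottle_center (a point): Loose bottle to load, 0.2 to 0.3 kg, upright: round body 48 mm diameter up to 58 mm, cone shoulder to 70 mm, neck 18 mm diameter, long ribbed cylindrical screw cap 26 mm diameter from 84 to 126 mm above the base; the cap is fixed and is the place to grasp. This point is on its axis, half-way up (63 mm above the base); z is up. Pinched across the lane it swings in the grip when pushed.
- rack: Fixed grey metal bottle bay, 79 mm high, no floor (the bottle slides on the table). Origin on the table in mid-mouth, right under the shut gate; +x into the lane, y to its left, z up. Side walls: inner faces y = -27 and +34 mm, to x = 168 mm, flared at the mouth (x = -5 to -27 mm). A loaded bottle's axis is on y = 0; it is clear of the gate from x = 67 mm on.
- slot (a point): Point on the bay's roof (rack x = 60, y = 0, z = 79 mm) in the slot for the bottle's neck. The roof is 4 mm thick (z = 75 to 79), from x = -6 mm on; the slot runs along x, centred on y = 0, open at the mouth, 26 mm wide (42 mm up to x = 10, then tapering). Body goes under the roof, cap stays above; it cannot be put in from above. The bottle may be carried up to 5 mm off the table in the lane.
- gate (a joint): Angle (rad) of the sprung gate: metal flap 46 mm long, 4 mm thick, z = 13 to 61 mm, on an upright hinge at the mouth's left (rack x = 0, y = 30.5 mm). 0 = shut across the mouth, grows as it swings into the lane, up to 1.6; cannot swing outward. The spring always shuts it: 0.09 N m shut, 0.18 N m at 1.5 rad (some 3 to 5 N on the bottle).
- stop_pad (a joint): How far (m) the sprung pad at the back is pressed in along rack +x: 0 free, 0.014 right in. Spring 0.8 N/mm (5.6 N half-way), damped; after release it eases the bottle back some mm until friction holds it, pad still touching. The stop's depth differs each time and is not given: it is first touched with the bottle's axis between rack x = 70 and 105 mm.
- jar: Bystander: round jar with wide cap, 52 mm diameter, 107 mm high, loose, upright; origin at the centre of its base.
- sample_bottle: Bystander: white open sample bottle, 62 mm diameter, 128 mm high, loose, upright; origin at the centre of its base.
There are look-alikes about, which are no part of the job. Leave any purple look-alike of the part that bears bottle_center alone. Leave any blue look-alike of the part that bears stop_pad alone.

How it is judged (in metres and radians):
On the way, in this order (a step that is already met when the one before it is completed fails the run):
1. the bottle stands in the mouth and holds the gate open (more than 0.5 rad) (value of joint gate above 0.5 rad and contact force between bottle and gate above 0.3 N and x of bottle_center in the frame of rack between -0.01 and 0.065 m), for 0.1 s.
2. the gate has shut behind the bottle (under 0.08 rad) and the bottle presses the stop in by more than 4 mm (value of joint gate below 0.08 rad and value of joint stop_pad above 0.004 m and x of bottle_center in the frame of rack above 0.066 m), for 0.2 s.
At the end, for the whole second after the job is handed in: The bottle stands upright (within 0.1 rad) on the table inside the bay, its axis more than 66 mm past the gate and within 8 mm of the lane's middle, at rest and released; the gate is shut (under 0.08 rad) and the bottle still rests against the stop's pad (pad pressed in 0.5 to 11.5 mm) (value of joint gate below 0.08 rad and value of joint stop_pad between 0.0005 and 0.0115 m and x of bottle_center in the frame of rack above 0.066 m and y of bottle_center in the frame of rack between -0.008 and 0.008 m and height (world z) of bottle_center below 0.067 m and angle between bottle's own z axis and vertical below 0.1 rad and linear speed of bottle below 0.02 m/s); the robot touches nothing.
It fails at once if the stop's pad is pressed (nearly) right in to its end, more than 11.5 mm (value of joint stop_pad above 0.0115 m).
It fails at once if the gate is forced: more than 18 N between bottle and gate (contact force between bottle and gate above 18 N).
It fails at once if the bottle is tipped by more than 0.5 rad (angle between bottle's own z axis and vertical above 0.5 rad).
It fails at once if the jar is disturbed (moved more than 30 mm) (distance of jar from where it was at the start of the episode above 0.03 m).
It fails at once if the sample bottle is disturbed (moved more than 30 mm) (distance of sample_bottle from where it was at the start of the episode above 0.03 m).
It also fails if it takes over 64 s, if anything falls off the work surface, if the arm or the gripper's body presses on something with over 40 N, if the wrist force passes 120 N, or if a joint passes its speed limit or range.

### The arm

A 7-joint arm with a two-finger parallel gripper is mounted at the origin on the work surface; the furniture and walls round the work are solid. World frame = base frame: x ahead of the robot, y to its left, z up, the work surface at z = 0. Lengths are in mm, angles in rad, forces in N, time in s.
With the tool pointing down it reaches from about 400 to 850 mm from the base axis. Payload 10.4 kg.
Tool frame: the origin (TCP) lies at the very end of the fingers, on their centre line; the grasp point (between the pads) lies 19 mm behind it; z points along the fingers, x is the direction in which the jaws open and shut, and the axes are right-handed (so a half turn about z gives the same grasp; the last joint's range is limited). The gripper opens to 87 mm and grips with 3 to 60 N. Pads are 19 mm wide; open, the fingers measure 117 mm over their backs; the gripper's body (75 mm by 190 mm) begins 51 mm behind the grasp point.
Start: joints at [1.254, 0.332, -0.065, 1.46, 0.022, 1.35, -0.088], TCP at [181.016, -598.235, 222.576] pointing down, gripper open.
Joint ranges: [-2.6, 2.6], [-0.5, 2.12], [-1.47, 1.34], [0.16, 2.42], [-1.27, 4.41], [0.06, 2.06], [-2.6, 2.6]. Speed limits (rad/s): [2.22, 2.22, 2.79, 2.79, 3.14, 3.14, 3.14].

### API

Orientations are given as a 3x3 rotation matrix whose columns are the frame's x, y, z axes.
In Python, from station import arm gives the robot as it stands.
- The arm moves only by the tool jog_arm, never from a script. Its argument "increments" is a list that holds one entry, the list of rows, each a list of 7 numbers: the finger opening in cm, from 0 to 8.7, then the shift along the tool's x, y, z in cm, then the turn, a rotation vector about the tool's x, y, z in degrees. In form: [[[claw, x, y, z, wx, wy, wz], ...]]. A call has 1 to 5 rows; each row is the pose to reach, as a shift and turn from the pose commanded when the call began, along the tool's axes at that moment; what a row does not reach only later rows make up. A row lasts 1/12 s, in which the tool goes at most 41.7 mm and 7.16 degrees, less where a joint would pass 70% of its speed; a pose out of reach is approached as far as the arm can. A call with a gripper value outside its range is refused whole. The fingers move at their own pace and stop on an object; "newtons" is the grip in N (left out, the last holds). Time passes only in rows, so rows that repeat a pose let the fingers close. It gives the time, the measured TCP pose, the force and the opening at its end, in the units of the state.
- arm.observe(): the state, without advancing time (a new reading comes with each control period).
- arm.camera(name): name is "scene" or "top" or "wrist"; returns a dict with "color" (420x560x3 uint8, red, green, blue), "K" (3x3 intrinsics, pixels), "distortion" ([k1, k2, p1, p2, k3] as OpenCV has them; the pictures are not rectified), "R" (3x3) and "t" (3): a world point X has camera coordinates R X + t. Camera axes: x right, y down, z forward; pixel columns grow to the right and rows downward; lengths in mm; the calibration is good to about 2 mm. A picture is of the moment at which its call begins. There is no depth.
- arm.hand_in(): hands the job in, once; it reports no verdict.
The state is a dict: "time_s": time; "joints": joint angles; "qd": joint speeds; "joint_efforts": joint torques, N m; "ee_pos": TCP position; "tcp_rot": TCP orientation; "ft_force": force on the tool from outside, world axes, zero at the start; "moment": the same for the moment, N m; "grip_width": finger opening in mm.
Only numpy, scipy, OpenCV 4.12 (cv2) and the standard library are available. Lean on these libraries where they do the work, as an engineer would, in place of code of your own. Each camera call takes 0.05 s, during which the arm holds its last target.

## Working session

There is one attempt and no reset: what is moved stays moved. The work goes in short steps, Python scripts to look and compute and a tool call to move; the robot and the scene stay as the last step left them, time stands still between calls to the robot, and variables do not carry over. Pictures are saved under pics/ and viewed, and the job is handed in when it is done.

Besides the shell and the picture viewer there is one more tool, called after "Request:" in YAML: its name, and indented under it one key for each argument. jog_arm: Moves the arm, as the interface text tells. Its arguments: {"type":"object","properties":{"increments":{"type":"array"},"newtons":{"type":"number"}},"required":["increments"]}

```bash
ls; mkdir -p pics
python3 - <<'E'
from station import arm
import cv2
s=arm.observe(); print(s['time_s'],s['ee_pos'],s['tcp_rot'],s['grip_width'])
for n in ['scene','top','wrist']:
    c=arm.camera(n); cv2.imwrite(f'pics/{n}0.png',c['color'][:,:,::-1]); print(n,c['K'],c['distortion'],c['R'],c['t'])
E
```

```text
pics
0.0 [ 180.84849336 -597.85232834  221.76063058] [[ 2.89585591e-01 -9.57151998e-01 -4.88759413e-04]
 [-9.57151080e-01 -2.89585992e-01  1.32796260e-03]
 [-1.41259993e-03  8.32577657e-05 -9.99998999e-01]] 86.70861577324885
scene [[445.17174093   0.         284.19185835]
 [  0.         445.17174093 199.64119759]
 [  0.           0.           1.        ]] [-0.02806321  0.          0.          0.          0.        ] [[-0.90467946 -0.4258567  -0.01418293]
 [-0.25052409  0.55854233 -0.79073899]
 [ 0.34466326 -0.71181215 -0.61198913]] [449.92635141 276.38755257 693.80643408]
top [[445.93163324   0.         275.11800785]
 [  0.         445.93163324 215.57843464]
 [  0.           0.           1.        ]] [0.02675151 0.         0.         0.         0.        ] [[ 0.01548238 -0.99986806  0.00491552]
 [-0.97692716 -0.0161741  -0.21295945]
 [ 0.21301085 -0.00150499 -0.97704867]] [-140.00076261  555.27605393 1066.95714777]
wrist [[355.52967153   0.         279.96142183]
 [  0.         355.52967153 206.32481215]
 [  0.           0.           1.        ]] [-0.03886156  0.          0.          0.          0.        ] [[ 0.28985458 -0.9570683  -0.00214249]
 [-0.91549531 -0.27791516  0.29091493]
 [-0.27902089 -0.08236158 -0.95674653]] [-623.89096393  -34.87691559  391.50937902]
```

View pics/scene0.png

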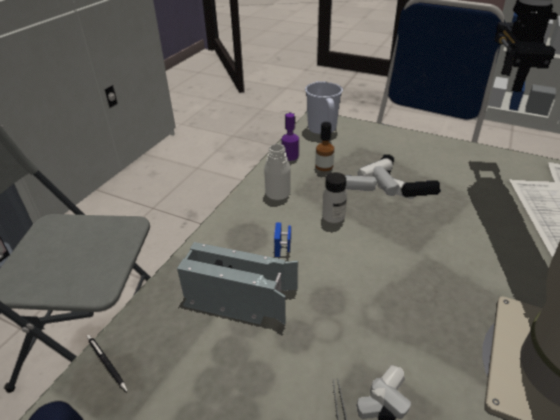

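View pics/top0.png

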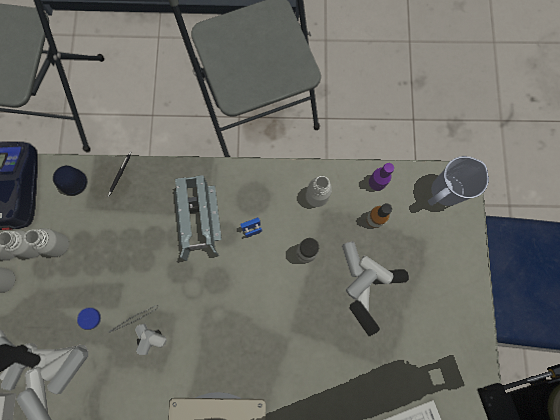

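View pics/wrist0.png

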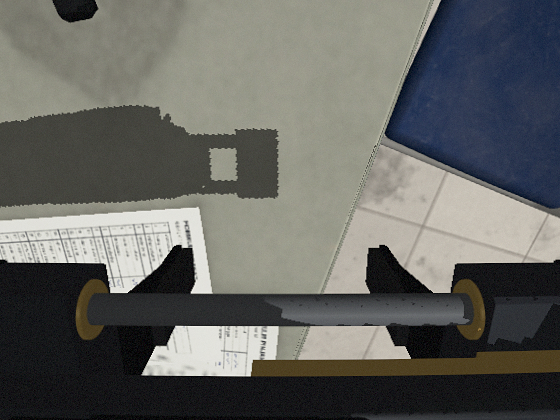

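Candidates for the bottle: the brown one with the black cap at top (380,214) / scene (325,147), and the purple one at top (382,177) / scene (290,137). The purple one is the excluded look-alike. The black wide-capped item at top (306,249) is the jar, and the white one at (318,190) is the sample bottle. I'll confirm with crops.

Run:
```python
import cv2, numpy as np
t=cv2.imread('pics/top0.png'); s=cv2.imread('pics/scene0.png')
a=cv2.resize(t[165:275,165:255],None,fx=5,fy=5,interpolation=cv2.INTER_CUBIC)[:550]
b=cv2.resize(s[110:175,275:350],None,fx=4,fy=4,interpolation=cv2.INTER_CUBIC)
c=cv2.resize(t[165:235,360:400],None,fx=4,fy=4,interpolation=cv2.INTER_CUBIC)
o=np.zeros((560,760,3),np.uint8); o[:550,:450]=a; o[:260,455:755]=b; o[270:550,455:615]=c
cv2.imwrite('pics/crop1.png',o)
cv2.imwrite('pics/crop2.png',cv2.resize(s[215:325,170:305],None,fx=5,fy=5,interpolation=cv2.INTER_CUBIC))
```

```text
(no output)
```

View pics/crop1.png

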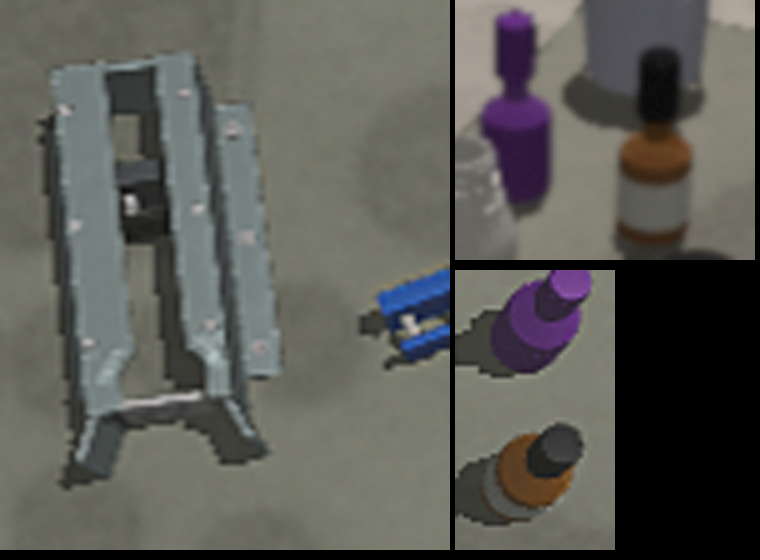

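View pics/crop2.png

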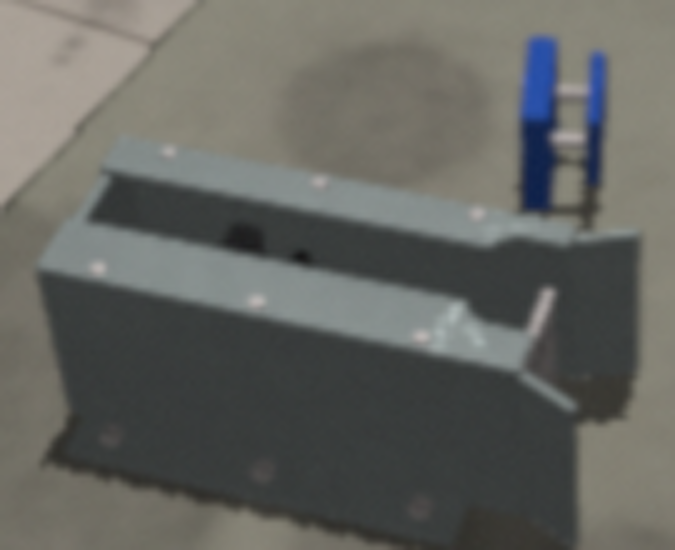

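```bash
cat > h.py <<'E'
import numpy as np, cv2, pickle
from station import arm
def ray(c,uv):
    p=cv2.undistortPoints(np.array(uv,float).reshape(-1,1,2),c['K'],np.array(c['distortion'])).reshape(-1,2)
    R=np.array(c['R']);t=np.array(c['t'])
    d=np.c_[p,np.ones(len(p))]@R
    return -R.T@t,d
def onz(c,uv,z):
    o,d=ray(c,uv); return o+d*((z-o[2])/d[:,2])[:,None]
def proj(c,X):
    r,_=cv2.Rodrigues(np.array(c['R'])); return cv2.projectPoints(np.array(X,float).reshape(-1,3),r,np.array(c['t'],float),c['K'],np.array(c['distortion']))[0].reshape(-1,2)
def tri(cs,uvs):
    A=np.zeros((3,3));b=np.zeros(3)
    for c,u in zip(cs,uvs):
        o,d=ray(c,[u]);d=d[0]/np.linalg.norm(d[0]);P=np.eye(3)-np.outer(d,d);A+=P;b+=P@o
    X=np.linalg.solve(A,b); return X
E
python3 - <<'E'
from h import *
T=arm.camera('top');S=arm.camera('scene')
np.set_printoptions(precision=1,suppress=True)
f=lambda L:np.array(L)/5+165-0.4
print('slotL',onz(T,f([(107,90),(125,330)]),79))
print('slotR',onz(T,f([(157,60),(188,325)]),79))
print('roof outer L',onz(T,f([(52,75),(88,412)]),79))
print('gate top ends',onz(T,f([(118,407),(203,395)]),61))
print('roof back',onz(T,f([(52,72),(193,54)]),79))
# brown cap top centre: top crop (563,442)->
uT=(360+(563-455)/4-.4,165+(442-270)/4-.4); uS=(275+(660-455)/4-.4,110+52/4-.4)
print(uT,uS,onz(T,[uT],126),onz(S,[uS],126),tri([T,S],[uT,uS]))
for n,u,z in [('purple',(389,168),126),('jar',(309,244),107),('sample',(322,182),128)]: print(n,onz(T,[u],z))
hsv=cv2.cvtColor(T['color'],cv2.COLOR_RGB2HSV)
E
```

```text
slotL [[634.6  94.7  79. ]
 [512.   78.8  79. ]]
slotR [[650.9  70.5  79. ]
 [515.   48.   79. ]]
roof outer L [[642.  122.8  79. ]
 [471.1  94.5  79. ]]
gate top ends [[476.4  83.5  61. ]
 [483.   41.7  61. ]]
roof back [[643.6 122.9  79. ]
 [654.3  52.5  79. ]]
(386.6, 207.6) (325.85, 122.6) [[ 567.  -396.5  126. ]] [[ 570.5 -401.5  126. ]] [ 567.2 -395.4  129.4]
purple [[ 666. -406.  126.]]
jar [[ 479.1 -213.   107. ]]
sample [[ 627.4 -242.8  128. ]]
```

Request:
jog_arm:
  increments:
    - [[8.7,-0.7,-3.9,0,0,0,-7],[8.7,-1.5,-7.8,0,0,0,-14],[8.7,-2.2,-11.7,0,0,0,-21],[8.7,-2.9,-15.6,0,0,0,-28],[8.7,-3.7,-19.5,0,0,0,-35]]

```text
time_s: 0.67
ee_pos: [358.4, -505.3, 222.6]
tcp_rot: [[0.79, -0.613, 0.0], [-0.613, -0.79, -0.0], [0.0, 0.0, -1.0]]
ft_force: [0.4, -0.0, -1.3]
grip_width: 86.6
```

```bash
cat >> h.py <<'E'
def plan(xyz,yaw):
    "shift cm and wz deg (tool axes) to tool pointing straight down at xyz, tool x at world yaw deg"
    s=arm.observe(); R=np.array(s['tcp_rot']); p=np.array(s['ee_pos'])
    y=np.radians(yaw); c,n=np.cos(y),np.sin(y)
    G=np.array([[c,n,0],[n,-c,0],[0,0,-1.]])
    r=cv2.Rodrigues(R.T@G)[0].ravel()
    np.set_printoptions(precision=2,suppress=True)
    print('t',s['time_s'],'at',p,'yaw',np.degrees(np.arctan2(R[1,0],R[0,0])),'grip',s['grip_width'],'F',np.array(s['ft_force']))
    print('shift cm',R.T@(np.array(xyz)-p)/10,'turn',np.degrees(r))
E
python3 -c "
from h import *
plan([567.5,-396.5,222],9)"
```

```text
t 0.6667 at [ 358.37 -505.31  222.62] yaw -37.83739081861675 grip 86.6240492211877 F [ 0.39 -0.   -1.25]
shift cm [  9.84 -21.42   0.06] turn [  0.01  -0.01 -46.84]
```

Request:
jog_arm:
  increments:
    - [[8.7,1.6,-3.5,0,0,0,-7],[8.7,3.2,-7.0,0,0,0,-14],[8.7,4.8,-10.5,0,0,0,-21],[8.7,6.4,-14.0,0,0,0,-28],[8.7,8.0,-17.5,0,0,0,-35]]

```text
time_s: 1.08
ee_pos: [529.4, -417.2, 222.6]
tcp_rot: [[0.999, -0.05, 0.0], [-0.05, -0.999, -0.0], [0.0, 0.0, -1.0]]
ft_force: [0.0, -0.2, 0.1]
grip_width: 86.9
```

```bash
python3 -c "
from h import *
plan([567.5,-396.5,222],9)"
```

```text
t 1.0833 at [ 529.37 -417.18  222.59] yaw -2.8441796323588178 grip 86.87404966095737 F [ 0.01 -0.21  0.12]
shift cm [ 3.71 -2.25  0.06] turn [  0.01  -0.   -11.84]
```

Request:
jog_arm:
  increments:
    - [[8.7,1.9,-1.1,0,0,0,-6],[8.7,3.7,-2.2,0,0,0,-12],[8.7,3.7,-2.2,0,0,0,-12]]

```text
time_s: 1.33
ee_pos: [570.0, -393.8, 221.7]
tcp_rot: [[0.986, 0.166, 0.001], [0.166, -0.986, 0.003], [0.002, -0.003, -1.0]]
ft_force: [0.8, -0.3, 0.9]
grip_width: 86.9
```

```bash
python3 -c "
from h import *
c=arm.camera('wrist'); cv2.imwrite('pics/w1.png',c['color'][:,:,::-1])
c=arm.camera('top'); cv2.imwrite('pics/t1.png',c['color'][:,:,::-1])
plan([567.5,-396.5,222],9)"
```

```text
t 1.4333 at [ 566.54 -397.64  222.03] yaw 8.84611459332847 grip 87.15979345548982 F [ 0.41 -0.06 -0.92]
shift cm [ 0.11 -0.1   0.  ] turn [-0.04  0.02 -0.15]
```

View pics/w1.png

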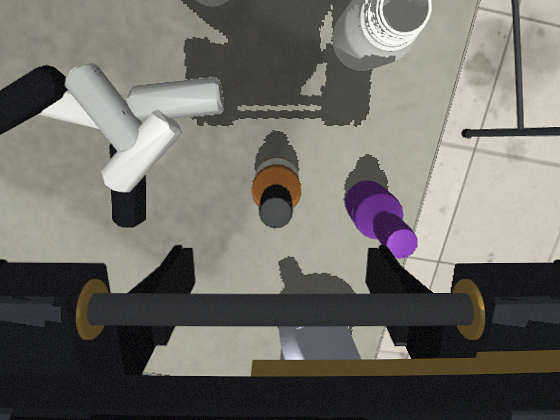

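The wrist view shows the brown bottle's cap top at about (276,211), midway between the fingers. The purple one is at (401,243), well clear of the closing fingers.

```bash
python3 -c "
from h import *
c=arm.camera('wrist')
g=cv2.cvtColor(c['color'],cv2.COLOR_RGB2GRAY)
m=(g<95).astype(np.uint8); m[:190]=0;m[235:]=0;m[:,:250]=0;m[:,305:]=0
k,_=cv2.findContours(m,0,1); k=max(k,key=cv2.contourArea); print(cv2.boundingRect(k), cv2.minEnclosingCircle(k))
print(onz(c,[(275.8,211.5)],126))
r=(c['R'][2]@ [567,-396,126]+c['t'][2]); print('expected radius px',355.5*13/r)
plan([567.5,-396.5,180],9)"
```

```text
(257, 190, 47, 34) ((280.0, 198.734375), 24.60272789001465)
[[ 564.18975381 -399.77227518  126.        ]]
expected radius px 17.15109049020433
t 1.4833 at [ 565.63 -398.78  222.25] yaw 8.718729595782303 grip 87.07997121575407 F [-0.33 -0.02 -1.15]
shift cm [ 0.22 -0.2   4.23] turn [ 0.    0.04 -0.28]
```

Request:
jog_arm:
  increments:
    - [[8.7,0.1,-0.1,3.0,0,0,0],[8.7,0.1,-0.1,6.5,0,0,0],[8.7,0.1,-0.1,9.5,0,0,0],[8.7,0.1,-0.1,9.5,0,0,0]]

```text
time_s: 1.82
ee_pos: [562.5, -397.1, 120.9]
tcp_rot: [[0.989, 0.15, -0.009], [0.15, -0.989, 0.004], [-0.008, -0.005, -1.0]]
ft_force: [-1.1, 0.2, -0.7]
grip_width: 87.2
```

```bash
python3 -c "
from h import *
c=arm.camera('wrist'); cv2.imwrite('pics/w2.png',c['color'][:,:,::-1])
plan([566,-398,87],9)"
```

```text
t 1.8667 at [ 563.96 -397.61  124.73] yaw 8.661988707065456 grip 87.11762027979667 F [ 0.51 -0.22  0.85]
shift cm [0.21 0.08 3.77] turn [-0.19  0.29 -0.34]
```

View pics/w2.png

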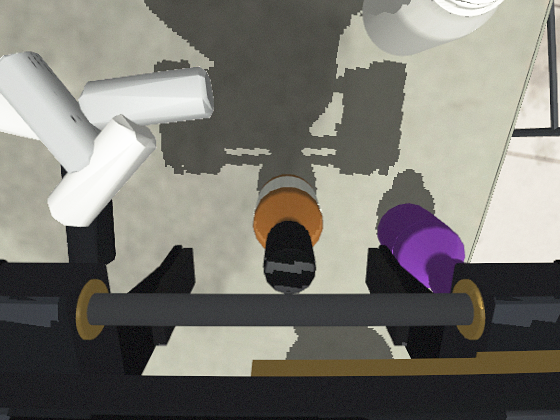

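Request:
jog_arm:
  increments:
    - [[8.7,0.2,0,1.3,0,0,0],[8.7,0.2,0,2.6,0,0,0],[8.7,0.2,0,3.7,0,0,0],[8.7,0.2,0,3.7,0,0,0],[8.7,0.2,0,3.7,0,0,0]]

```text
time_s: 2.28
ee_pos: [568.7, -396.7, 90.2]
tcp_rot: [[0.988, 0.153, -0.001], [0.153, -0.988, 0.0], [-0.001, -0.001, -1.0]]
ft_force: [1.0, 0.0, -0.0]
grip_width: 87.3
```

```bash
python3 -c "
from h import *
plan([566,-398,87],9)
for n in ['scene','top']:
  c=arm.camera(n); cv2.imwrite('pics/g_%s.png'%n,cv2.resize(c['color'][90:240,240:460,::-1],None,fx=3.5,fy=3.5))
"
```

```text
t 2.2833 at [ 568.68 -396.75   90.18] yaw 8.82646420314027 grip 87.3228800678925 F [ 0.95  0.03 -0.01]
shift cm [-0.28  0.08  0.32] turn [-0.03  0.04 -0.17]
```

View pics/g_scene.png

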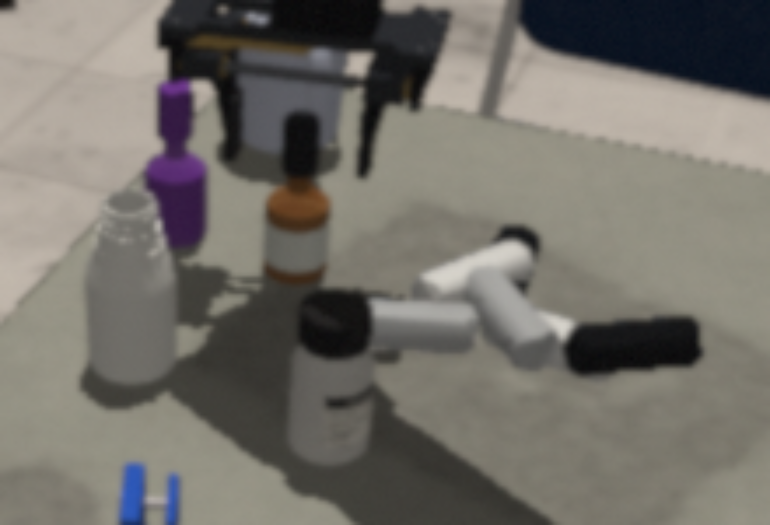

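The fingers straddle the brown bottle's cap (crop (300,145)). Closing.

Request:
jog_arm:
  increments:
    - [[3.5,0,0,0.2,0,0,0],[3.0,0,0,0.2,0,0,0],[2.0,0,0,0.2,0,0,0],[2.0,0,0,0.2,0,0,0],[2.0,0,0,0.2,0,0,0]]
  newtons: 30

```text
time_s: 2.8
ee_pos: [569.0, -396.9, 88.8]
tcp_rot: [[0.988, 0.154, 0.0], [0.154, -0.988, -0.0], [0.0, 0.0, -1.0]]
ft_force: [-0.9, 0.8, -0.7]
grip_width: 61.4
```

Request:
jog_arm:
  increments:
    - [[2.0,0,0,0,0,0,0],[2.0,0,0,0,0,0,0],[2.0,0,0,0,0,0,0],[2.0,0,0,0,0,0,0]]

```text
time_s: 3.13
ee_pos: [569.0, -396.8, 88.6]
tcp_rot: [[0.988, 0.154, 0.0], [0.154, -0.988, -0.0], [0.0, 0.0, -1.0]]
ft_force: [0.7, -0.8, -0.2]
grip_width: 35.1
```

```bash
python3 -c "
from h import *
plan([566,-398,87],9)
c=arm.camera('wrist'); cv2.imwrite('pics/w3.png',c['color'][:,:,::-1])
c=arm.camera('scene'); cv2.imwrite('pics/s3.png',cv2.resize(c['color'][90:240,240:460,::-1],None,fx=3.5,fy=3.5))
"
```

```text
t 3.1333 at [ 568.97 -396.82   88.58] yaw 8.835726850165692 grip 35.06944836156432 F [ 0.71 -0.77 -0.21]
shift cm [-0.31  0.07  0.16] turn [ 0.01 -0.   -0.16]
```

View pics/s3.png

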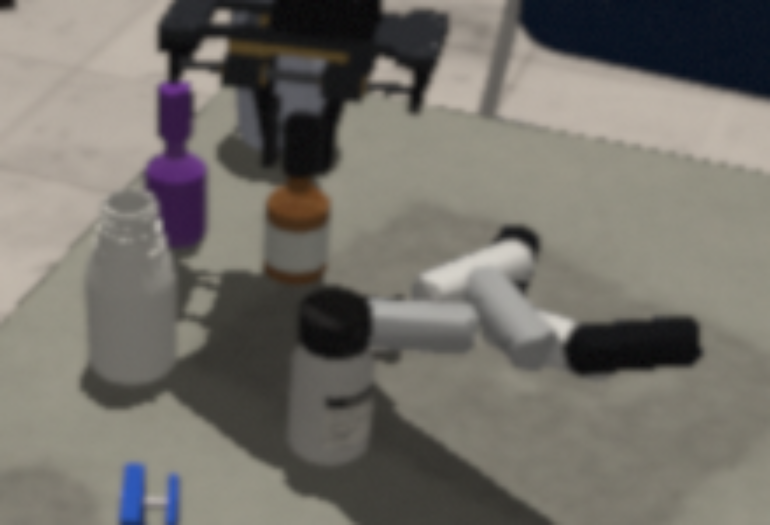

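View pics/w3.png

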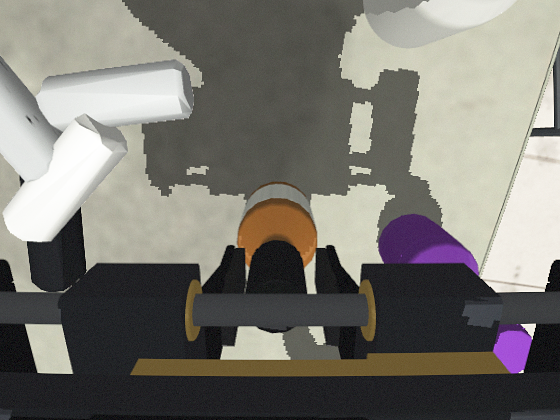

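The fingers are closing evenly round the black cap (wrist (275,285)) and not yet touching. I'll keep closing.

Request:
jog_arm:
  increments:
    - [[2.0,0,0,0,0,0,0],[2.0,0,0,0,0,0,0],[2.0,0,0,0,0,0,0],[2.0,0,0,0,0,0,0],[2.0,0,0,0,0,0,0]]

```text
time_s: 3.65
ee_pos: [568.8, -396.9, 88.5]
tcp_rot: [[0.988, 0.153, -0.0], [0.153, -0.988, -0.0], [-0.0, -0.0, -1.0]]
ft_force: [-0.0, -0.1, -1.2]
grip_width: 25.8
```

Request:
jog_arm:
  increments:
    - [[2.0,0,0,-0.2,0,0,0],[2.0,0,0,-0.6,0,0,0],[2.0,0,0,-2.0,0,0,0],[2.0,0,0,-4.0,0,0,0],[2.0,0,0,-6.0,0,0,0]]

```text
time_s: 4.07
ee_pos: [568.8, -396.6, 149.9]
tcp_rot: [[0.988, 0.154, -0.0], [0.154, -0.988, 0.0], [-0.0, -0.0, -1.0]]
ft_force: [1.2, 0.9, -2.1]
grip_width: 24.9
```

Request:
jog_arm:
  increments:
    - [[2.0,0,0,-3.0,0,0,0],[2.0,0,0,-6.0,0,0,0],[2.0,0,0,-9.0,0,0,0],[2.0,0,-2.0,-9.0,0,0,0],[2.0,0,-5.0,-9.0,0,0,0]]

```text
time_s: 4.48
ee_pos: [561.4, -350.2, 241.8]
tcp_rot: [[0.989, 0.149, 0.004], [0.149, -0.989, -0.003], [0.003, 0.004, -1.0]]
ft_force: [0.8, 0.9, -4.2]
grip_width: 24.9
```

```bash
python3 -c "
from h import *
plan([510,-70,238],9)
c=arm.camera('scene'); cv2.imwrite('pics/s4.png',c['color'][:,:,::-1])
"
```

```text
t 4.4833 at [ 561.43 -350.15  241.75] yaw 8.589774607184806 grip 24.937354755860895 F [ 0.78  0.89 -4.19]
shift cm [ -0.9  -28.47   0.26] turn [ 0.23 -0.19 -0.41]
```

View pics/s4.png

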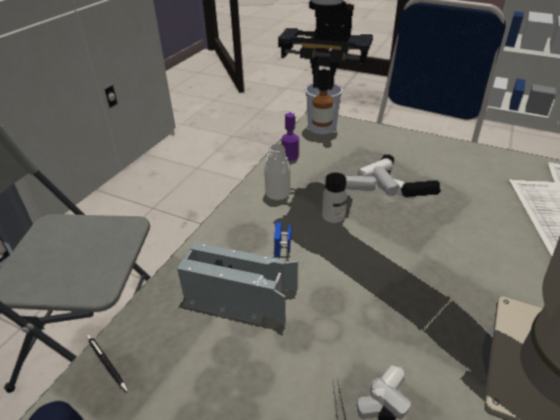

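The bottle is held upright in the grip at (322,108). Next I move toward the rack, staying high.

Request:
jog_arm:
  increments:
    - [[2.0,-0.2,-3.5,0,0,0,0],[2.0,-0.4,-7.0,0,0,0,0],[2.0,-0.5,-10.5,0,0,0,0],[2.0,-0.7,-14.0,0,0,0,0],[2.0,-0.8,-17.5,0,0,0,0]]

```text
time_s: 4.95
ee_pos: [526.0, -173.9, 239.7]
tcp_rot: [[0.988, 0.154, 0.001], [0.154, -0.988, -0.001], [0.001, 0.001, -1.0]]
ft_force: [1.1, 0.3, -1.7]
grip_width: 25.3
```

Request:
jog_arm:
  increments:
    - [[2.0,-0.5,-3.5,0,0,0,0],[2.0,-1.0,-7.0,0,0,0,0],[2.0,-1.5,-9.5,0,0,0,0],[2.0,-1.5,-10.5,0,0,0,0],[2.0,-1.5,-10.5,0,0,0,0]]

```text
time_s: 5.37
ee_pos: [495.5, -71.3, 240.0]
tcp_rot: [[0.987, 0.158, 0.002], [0.158, -0.987, -0.001], [0.002, 0.001, -1.0]]
ft_force: [0.6, 0.6, -2.3]
grip_width: 25.2
```

```bash
python3 -c "
from h import *
plan([510,-70,238],9)
c=arm.camera('wrist'); cv2.imwrite('pics/w5.png',c['color'][:,:,::-1])
pickle.dump(c,open('w5.pkl','wb'))
"
```

```text
t 5.3667 at [495.53 -71.31 239.97] yaw 9.096434921189548 grip 25.23314852218094 F [ 0.64  0.65 -2.26]
shift cm [1.45 0.1  0.2 ] turn [ 0.07 -0.09  0.1 ]
```

View pics/w5.png

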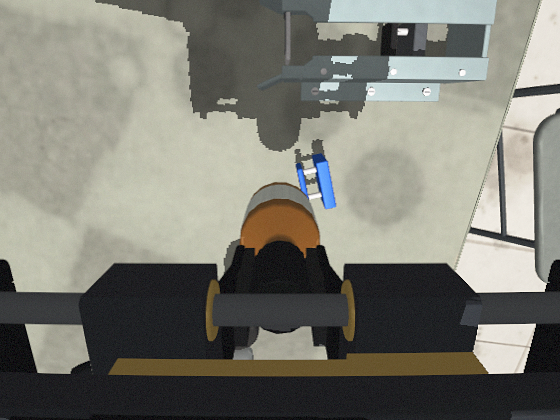

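Request:
jog_arm:
  increments:
    - [[2.0,0,-2.5,0,0,0,0],[2.0,0,-4.5,0,0,0,0],[2.0,0,-4.5,0,0,0,0],[2.0,0,-4.5,0,0,0,0],[2.0,0,-4.5,0,0,0,0]]

```text
time_s: 5.83
ee_pos: [489.0, -31.6, 238.7]
tcp_rot: [[0.988, 0.152, 0.0], [0.152, -0.988, -0.0], [0.0, 0.0, -1.0]]
ft_force: [0.6, -0.2, -3.1]
grip_width: 25.2
```

```bash
python3 -c "
from h import *
plan([510,-70,238],9)
c=arm.camera('wrist'); cv2.imwrite('pics/w6.png',c['color'][:,:,::-1])
pickle.dump(c,open('w6.pkl','wb'))
cv2.imwrite('pics/w6c.png',cv2.resize(c['color'][0:200,250:520,::-1],None,fx=2.9,fy=2.9,interpolation=cv2.INTER_CUBIC))
"
```

```text
t 5.8333 at [489.03 -31.63 238.67] yaw 8.723571126909011 grip 25.23710402252612 F [ 0.59 -0.23 -3.11]
shift cm [1.49 4.11 0.07] turn [ 0.03 -0.   -0.28]
```

View pics/w6c.png

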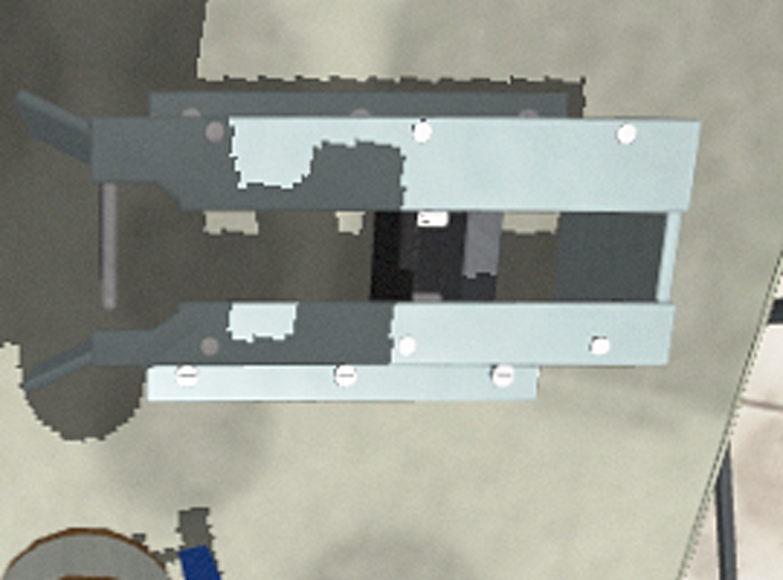

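The rack is well seen: slot edges at crop rows 211 and 302, roof front edge at column 93, pad's black front at column ~372.

```bash
python3 -c "
from h import *
np.set_printoptions(precision=1,suppress=True)
c=pickle.load(open('w6.pkl','rb'))
f=lambda L:np.array(L)/2.9+[250,0]-0.33
P=dict(slU=[(185,211),(680,211)],slL=[(185,302),(665,302)],front=[(93,118),(93,365)],frontin=[(93,181),(93,332)],outU=[(93,118),(699,121)],outL=[(93,365),(668,364)])
for k,v in P.items():
  q=onz(c,f(v),79); d=q[1]-q[0]; print(k,q.ravel(),'ang',np.degrees(np.arctan2(d[1],d[0])),'len',np.hypot(d[0],d[1]))
yaw=np.radians(8.95)
u=np.array([np.cos(yaw),np.sin(yaw)]);v=np.array([-u[1],u[0]])
g=onz(c,f([(109,184),(109,307)]),61); print('gate',g.ravel())
print('cap: circle centre?')
plan([510,-70,238],9)
"
```

```text
slU [502.3  73.7  79.  647.9  97.5  79. ] ang 9.297581603503609 len 147.5570016209615
slL [506.9  48.2  79.  651.3  71.5  79. ] ang 9.158626384847103 len 146.2480582039577
front [471.7  94.6  79.  482.4  25.6  79. ] ang -81.18516670727881 len 69.7991614408019
frontin [474.3  77.7  79.  480.9  35.3  79. ] ang -81.18482558071697 len 42.930314356795726
outU [471.7  94.6  79.  646.1 122.5  79. ] ang 9.09431653883799 len 176.5923277351135
outL [482.4  25.6  79.  657.8  53.8  79. ] ang 9.124150020084965 len 177.64100054520972
gate [479.2  79.3  61.  485.   43.   61. ]
cap: circle centre?
t 5.8833 at [488.93 -31.68 238.56] yaw 8.700106206812027 grip 25.35580559689856 F [-0.13  0.74 -2.48]
shift cm [1.5  4.11 0.06] turn [ 0.02  0.01 -0.3 ]
```

```bash
python3 -c "
from h import *
np.set_printoptions(precision=1,suppress=True)
c=arm.camera('wrist'); s=arm.observe(); R=np.array(s['tcp_rot']);p=np.array(s['ee_pos'])
img=c['color'][:,:,::-1]
for off in (-4,0,4):
  ax=p+R[:,1]*off; a=np.linspace(0,2*np.pi,180)
  for z in (0,58):
    P=np.c_[ax[0]+24*np.cos(a),ax[1]+24*np.sin(a),np.full(180,p[2]-88.5+z)]
    q=proj(c,P); print(off,z,'row min',q[:,1].min(),'cols',q[:,0].min(),q[:,0].max())
cv2.imwrite('pics/w7.png',cv2.resize(img[150:350,180:380],None,fx=3,fy=3,interpolation=cv2.INTER_CUBIC))
"
```

```text
-4 0 row min 174.7216567774541 cols 246.60906508370763 311.87270602449667
-4 58 row min 196.0648863130657 cols 237.71668936721005 320.53726885523736
0 0 row min 180.18281678402099 cols 246.75609402504554 311.7298899556058
0 58 row min 202.92064313578885 cols 237.95803725208782 320.302755631996
4 0 row min 185.59587277704583 cols 246.90236286924141 311.58782046382544
4 58 row min 209.6973849744589 cols 238.1976695932245 320.0699218944761
```

View pics/w7.png

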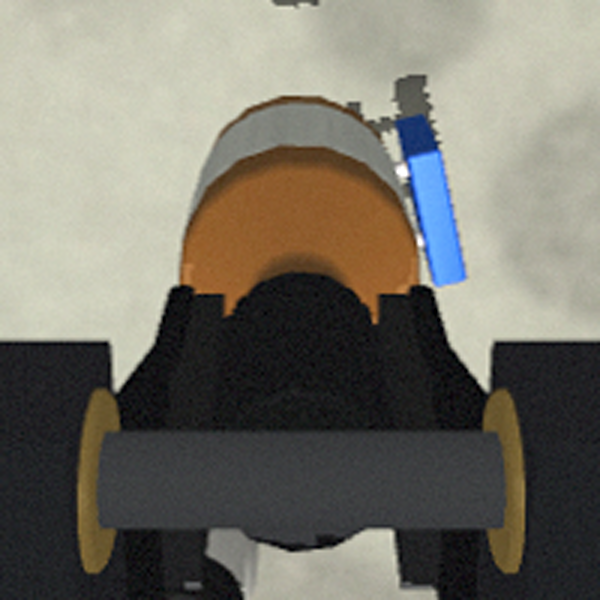

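```bash
cat >> h.py <<'E'
O=np.array([483.5,57.4]); YAW=9.1
u=np.array([np.cos(np.radians(YAW)),np.sin(np.radians(YAW))]); v=np.array([-u[1],u[0]])
def rplan(x,y,z):
    "target TCP in rack coordinates"
    p=np.array(arm.observe()['ee_pos'])[:2]-O
    print('TCP rack x,y',p@u,p@v); q=O+x*u+y*v
    plan([q[0],q[1],z],YAW)
E
python3 -c "
from h import *
rplan(-65,1.8,91)"
```

```text
TCP rack x,y -8.704006565279395 -88.6092480412858
t 5.9333 at [488.92 -31.47 238.52] yaw 8.705152180936183 grip 25.561356750505674 F [ 0.28  0.04 -2.38]
shift cm [-5.69 -9.   14.75] turn [ 0.01  0.   -0.39]
```

Request:
jog_arm:
  increments:
    - [[2.0,-2.0,-2.0,0,0,0,-0.4],[2.0,-4.0,-5.0,0,0,0,-0.4],[2.0,-5.7,-8.0,0,0,0,-0.4],[2.0,-5.7,-9.0,1.0,0,0,-0.4],[2.0,-5.7,-9.0,4.0,0,0,-0.4]]

```text
time_s: 6.35
ee_pos: [420.3, 52.4, 201.8]
tcp_rot: [[0.987, 0.163, 0.008], [0.163, -0.987, -0.001], [0.007, 0.003, -1.0]]
ft_force: [1.3, -1.0, -3.4]
grip_width: 25.2
```

Request:
jog_arm:
  increments:
    - [[2.0,0,0,3.0,0,0,0],[2.0,0,0,6.0,0,0,0],[2.0,0,0,8.0,0,0,0],[2.0,0,0,8.0,0,0,0],[2.0,0,0,8.0,0,0,0]]

```text
time_s: 6.77
ee_pos: [418.3, 49.9, 118.5]
tcp_rot: [[0.987, 0.16, -0.002], [0.16, -0.987, 0.001], [-0.002, -0.001, -1.0]]
ft_force: [1.0, -0.1, -2.2]
grip_width: 25.1
```

```bash
python3 -c "
from h import *
rplan(-65,1.8,90.5)
for n in ['scene','top']:
  c=arm.camera(n); cv2.imwrite('pics/p_%s.png'%n,c['color'][:,:,::-1])
"
```

```text
TCP rack x,y -65.57278690270589 2.898839802071111
t 6.7667 at [418.29  49.89 118.52] yaw 9.188555210896096 grip 25.110549826402877 F [ 1.05 -0.08 -2.2 ]
shift cm [0.06 0.11 2.8 ] turn [-0.05  0.09  0.09]
```

View pics/p_scene.png

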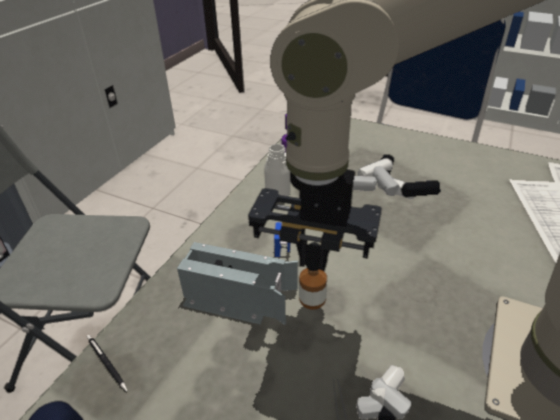

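View pics/p_top.png

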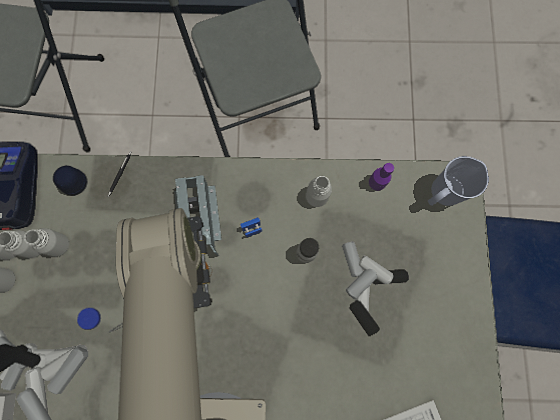

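The bottle hangs upright in front of the mouth (scene (313,285)), and the top view is hidden by the arm. Lowering to about 2 mm above the table.

Request:
jog_arm:
  increments:
    - [[2.0,0,0.1,1.0,0,0,0],[2.0,0,0.1,2.0,0,0,0],[2.0,0,0.1,2.8,0,0,0],[2.0,0,0.1,2.8,0,0,0],[2.0,0,0.1,2.8,0,0,0]]

```text
time_s: 7.28
ee_pos: [418.2, 49.4, 90.0]
tcp_rot: [[0.987, 0.161, -0.001], [0.161, -0.987, 0.0], [-0.001, -0.0, -1.0]]
ft_force: [-0.4, -0.2, -2.4]
grip_width: 25.4
```

```bash
python3 -c "
from h import *
rplan(-25,1.8,90.5)
c=arm.camera('wrist'); cv2.imwrite('pics/w8.png',c['color'][:,:,::-1]); pickle.dump(c,open('w8.pkl','wb'))
c=arm.camera('scene'); cv2.imwrite('pics/s8.png',cv2.resize(c['color'][200:350,170:390,::-1],None,fx=3.5,fy=3.5))
"
```

```text
TCP rack x,y -65.7511169796492 2.4662847974855846
t 7.2833 at [418.19  49.44  89.99] yaw 9.248278861597745 grip 25.381493305396887 F [-0.35 -0.19 -2.38]
shift cm [ 4.07  0.08 -0.06] turn [-0.02  0.07  0.15]
```

View pics/w8.png

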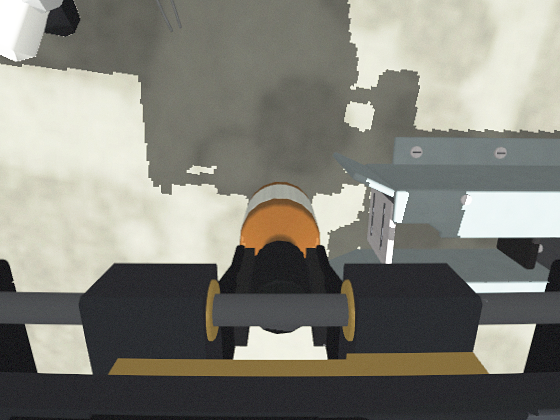

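View pics/s8.png

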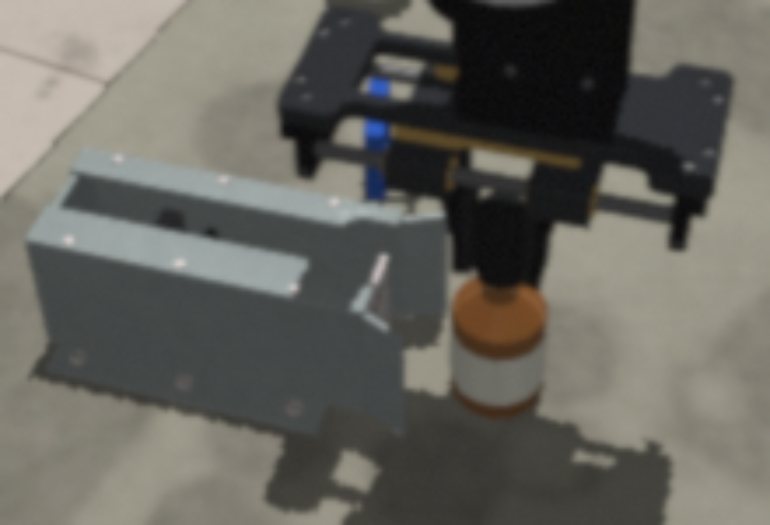

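```bash
python3 -c "
import cv2
i=cv2.imread('pics/w8.png'); cv2.imwrite('pics/w8c.png',cv2.resize(i[120:310,320:560],None,fx=3.2,fy=3.2,interpolation=cv2.INTER_CUBIC))"
```

```text
(no output)
```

View pics/w8c.png

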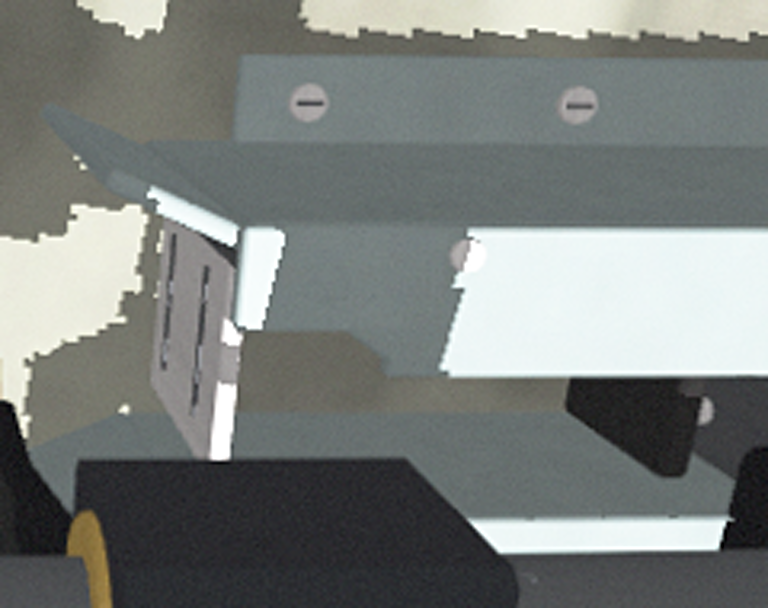

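```bash
python3 -c "
from h import *
np.set_printoptions(precision=1,suppress=True)
c=pickle.load(open('w8.pkl','rb'))
f=lambda L:np.array(L)/3.2+[320,120]-0.34
for k,P,z in [('left slot edge y=13',[(400,376),(760,376)],79),('front inner corner (-6,21)',[(238,328)],79),('taper (10,21),(~20?,13)',[(345,331),(388,376)],79),('right edge y=-13 z79',[(500,518),(720,518)],79),('same z75',[(500,518),(720,518)],75)]:
  q=onz(c,f(P),z)[:,:2]-O; print(k,(q@u),(q@v))
print('pad front bottom/edge',[ ((q[:2]-O)@u,(q[:2]-O)@v) for q in onz(c,f([(568,378),(568,408),(655,474)]),50)])
s=arm.observe(); R=np.array(s['tcp_rot']);p=np.array(s['ee_pos'])
for off in (0,2):
  ax=p+R[:,1]*off; a=np.linspace(0,2*np.pi,180)
  q=proj(c,np.c_[ax[0]+24*np.cos(a),ax[1]+24*np.sin(a),np.full(180,p[2]-88.5)]); print(off,q[:,1].min())
"
```

```text
left slot edge y=13 [21.2 82.9] [13.9 13.8]
front inner corner (-6,21) [-6.5] [22.3]
taper (10,21),(~20?,13) [11.1 19.2] [21.8 13.9]
right edge y=-13 z79 [42.5 82. ] [-12.3 -12.7]
same z75 [45.  85.5] [-14.5 -14.9]
pad front bottom/edge [(np.float64(69.00927771043203), np.float64(1.8927750653514726)), (np.float64(70.19012235543924), np.float64(-4.391195076149129)), (np.float64(90.87598293205576), np.float64(-18.74399250567585))]
0 180.8284728230907
2 183.54641859753443
```

```bash
python3 -c "
from h import *
np.set_printoptions(precision=1,suppress=True)
c8=pickle.load(open('w8.pkl','rb'));c6=pickle.load(open('w6.pkl','rb'))
f8=lambda L:np.array(L)/3.2+[320,120]-0.34
f6=lambda L:np.array(L)/2.9+[250,0]-0.33
for z in (5,10,15,20,30,40,50,60):
  q=onz(c8,f8([(568,408),(657,474)]),z)[:,:2]-O; r=onz(c6,f6([(372,215),(372,298),(413,230),(463,230)]),z)[:,:2]-O
  print(z,'w8',q@u,q@v,'w6',r@u,r@v)
"
```

```text
5 w8 [100.5 126.3] [-23.9 -41.5] w6 [ 95.8  97.7 111.1 129.5] [ 16.6 -12.6  11.4  11.5]
10 w8 [ 97.1 122.4] [-21.7 -38.9] w6 [ 94.5  96.4 109.6 127.8] [ 16.2 -12.5  11.2  11.2]
15 w8 [ 93.7 118.5] [-19.6 -36.4] w6 [ 93.2  95.  108.1 126.1] [ 15.9 -12.5  10.9  11. ]
20 w8 [ 90.4 114.6] [-17.4 -33.9] w6 [ 91.8  93.7 106.6 124.3] [ 15.6 -12.4  10.7  10.7]
30 w8 [ 83.6 106.8] [-13.1 -28.8] w6 [ 89.2  91.  103.6 120.8] [ 15.  -12.3  10.2  10.2]
40 w8 [76.9 99.1] [ -8.7 -23.8] w6 [ 86.6  88.4 100.6 117.4] [ 14.4 -12.2   9.7   9.7]
50 w8 [70.2 91.3] [ -4.4 -18.7] w6 [ 84.   85.7  97.6 113.9] [ 13.7 -12.1   9.2   9.2]
60 w8 [63.5 83.5] [ -0.1 -13.7] w6 [ 81.4  83.   94.6 110.4] [ 13.1 -11.9   8.7   8.7]
```

```bash
python3 -c "
import cv2
i=cv2.imread('pics/w6.png'); cv2.imwrite('pics/w6d.png',cv2.resize(i[60:120,330:460],None,fx=6,fy=6,interpolation=cv2.INTER_CUBIC))"
```

```text
(no output)
```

View pics/w6d.png

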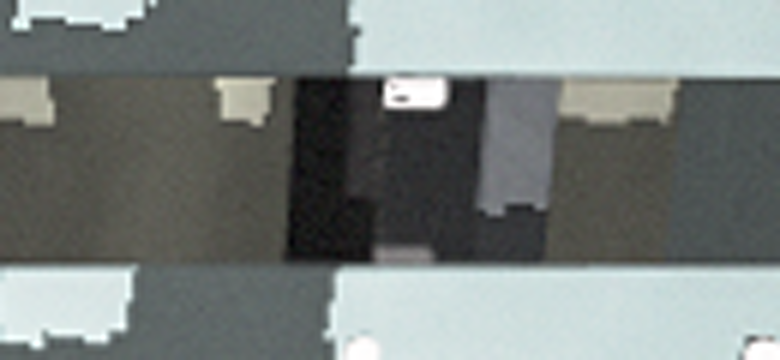

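Rack centreline agrees to within 1 mm, and pad contact is estimated at bottle axis x ≈ 70–72. Inserting slowly.

Request:
jog_arm:
  increments:
    - [[2.0,0.6,0,0,0,0,0.1],[2.0,1.3,0,0,0,0,0.1],[2.0,2.0,0,0,0,0,0.1],[2.0,2.6,0,0,0,0,0.1],[2.0,3.0,0,0,0,0,0.1]]

```text
time_s: 7.8
ee_pos: [449.4, 54.5, 90.6]
tcp_rot: [[0.987, 0.159, 0.0], [0.159, -0.987, 0.001], [0.0, -0.0, -1.0]]
ft_force: [-0.9, -0.2, -3.1]
grip_width: 25.4
```

Request:
jog_arm:
  increments:
    - [[2.0,0.3,0,0,0,0,0],[2.0,0.6,0,0,0,0,0],[2.0,0.9,0,0,0,0,0],[2.0,0.9,0,0,0,0,0]]

```text
time_s: 8.13
ee_pos: [457.0, 55.6, 90.3]
tcp_rot: [[0.987, 0.159, -0.001], [0.159, -0.987, -0.0], [-0.001, -0.0, -1.0]]
ft_force: [-2.6, 0.1, -0.1]
grip_width: 25.1
```

```bash
python3 -c "
from h import *
rplan(-10,2,90.5)
c=arm.camera('scene'); cv2.imwrite('pics/s9.png',cv2.resize(c['color'][200:350,170:390,::-1],None,fx=3.5,fy=3.5))
c=arm.camera('wrist'); cv2.imwrite('pics/w9.png',c['color'][:,:,::-1]); pickle.dump(c,open('w9.pkl','wb'))
"
```

```text
TCP rack x,y -26.454054103315848 2.4647917878452854
t 8.1333 at [456.99  55.65  90.35] yaw 9.131330553638143 grip 25.133382569184484 F [-2.58  0.06 -0.14]
shift cm [ 1.65  0.05 -0.02] turn [-0.01  0.07  0.03]
```

View pics/s9.png

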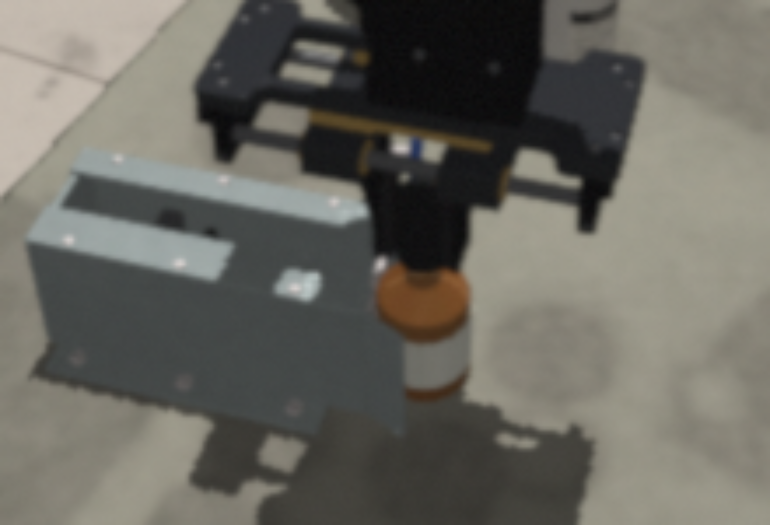

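View pics/w9.png

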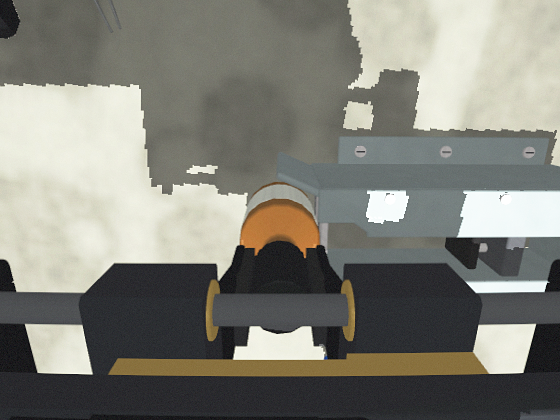

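The bottle is between the flares and touching the gate, as predicted at x ≈ −26 (force −2.6 N). Pushing on.

Request:
jog_arm:
  increments:
    - [[2.0,0.3,0,0,0,0,0],[2.0,0.6,0,0,0,0,0],[2.0,0.9,0,0,0,0,0],[2.0,1.2,0,0,0,0,0],[2.0,1.5,0,0,0,0,0]]

```text
time_s: 8.65
ee_pos: [470.6, 57.6, 89.9]
tcp_rot: [[0.987, 0.159, -0.004], [0.159, -0.987, -0.001], [-0.004, 0.001, -1.0]]
ft_force: [-7.4, -1.9, -1.8]
grip_width: 25.4
```

Request:
jog_arm:
  increments:
    - [[2.0,0.3,0,0,0,0,0],[2.0,0.6,0,0,0,0,0],[2.0,0.9,0,0,0,0,0],[2.0,1.2,0,0,0,0,0],[2.0,1.5,0,0,0,0,0]]

```text
time_s: 9.07
ee_pos: [485.2, 58.4, 89.5]
tcp_rot: [[0.987, 0.158, -0.004], [0.158, -0.987, -0.003], [-0.005, 0.002, -1.0]]
ft_force: [-7.3, -5.8, -2.5]
grip_width: 25.1
```

```bash
python3 -c "
from h import *
rplan(10,2,90.5)
c=arm.camera('wrist'); cv2.imwrite('pics/w10.png',c['color'][:,:,::-1])
c=arm.camera('scene'); cv2.imwrite('pics/s10.png',cv2.resize(c['color'][200:350,170:390,::-1],None,fx=3.5,fy=3.5))
"
```

```text
TCP rack x,y 1.8777150926166681 0.7291355662024921
t 9.0667 at [485.24  58.42  89.51] yaw 9.075409754550037 grip 25.09086596738911 F [-7.35 -5.82 -2.52]
shift cm [ 0.81 -0.13 -0.1 ] turn [ 0.13  0.27 -0.02]
```

View pics/w10.png

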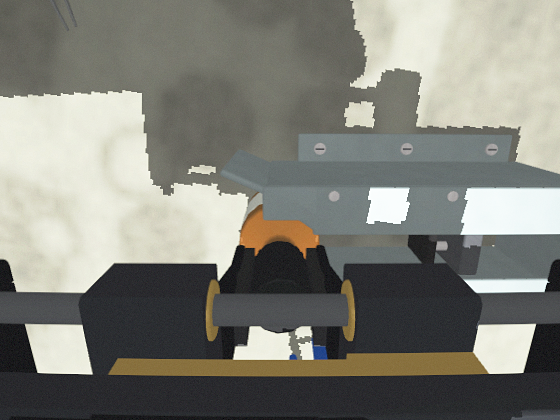

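View pics/s10.png

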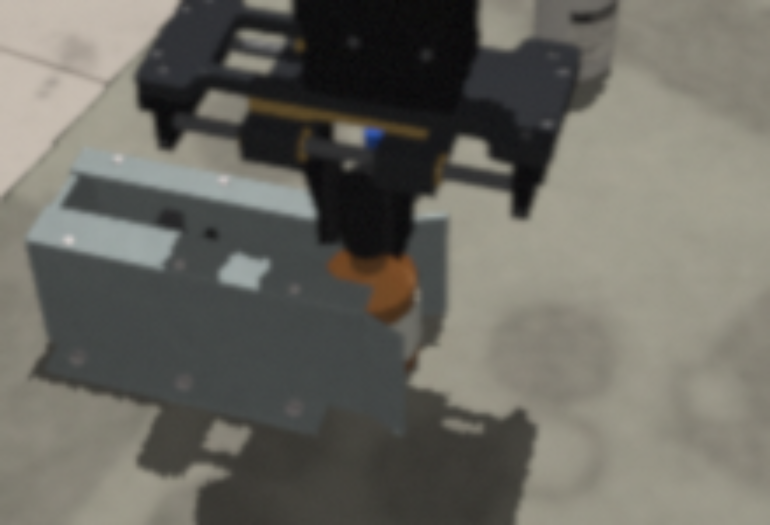

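Request:
jog_arm:
  increments:
    - [[2.0,0.2,-0.15,0,0,0,0],[2.0,0.4,-0.2,0,0,0,0],[2.0,0.6,-0.2,0,0,0,0],[2.0,0.8,-0.2,0,0,0,0],[2.0,0.8,-0.2,0,0,0,0]]

```text
time_s: 9.58
ee_pos: [493.7, 61.1, 89.7]
tcp_rot: [[0.988, 0.157, -0.003], [0.157, -0.988, -0.003], [-0.003, 0.003, -1.0]]
ft_force: [-5.2, -9.3, -2.3]
grip_width: 25.2
```

```bash
python3 -c "
from h import *
rplan(20,2,90.5)
c=arm.camera('wrist'); cv2.imwrite('pics/w11.png',cv2.resize(c['color'][120:330,200:560,::-1],None,fx=2.2,fy=2.2))
"
```

```text
TCP rack x,y 10.650699315628026 2.0437044829934634
t 9.5833 at [493.69  61.1   89.74] yaw 9.04032978606242 grip 25.196915391554505 F [-5.21 -9.3  -2.25]
shift cm [ 0.93  0.   -0.08] turn [ 0.16  0.19 -0.06]
```

View pics/w11.png

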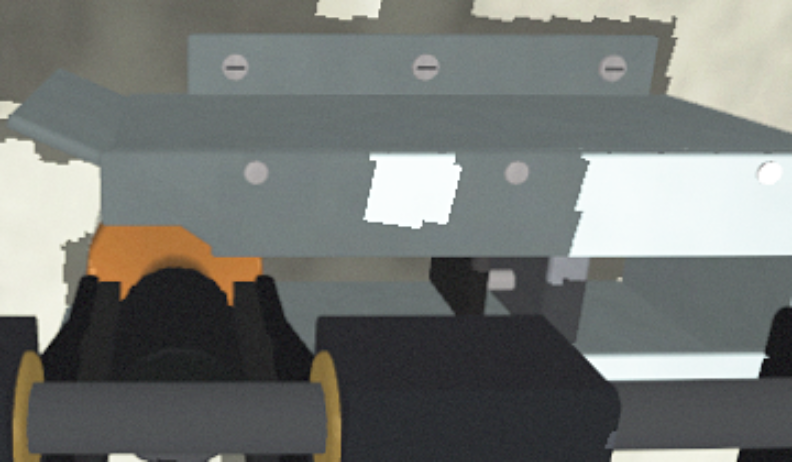

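Request:
jog_arm:
  increments:
    - [[2.0,0.25,0,0,0,0,0],[2.0,0.5,0,0,0,0,0],[2.0,0.75,0,0,0,0,0],[2.0,1.0,0,0,0,0,0],[2.0,1.25,0,0,0,0,0]]

```text
time_s: 10.05
ee_pos: [506.6, 63.5, 90.0]
tcp_rot: [[0.988, 0.157, -0.001], [0.157, -0.988, -0.003], [-0.002, 0.002, -1.0]]
ft_force: [-3.0, -5.5, -3.2]
grip_width: 25.2
```

```bash
python3 -c "
from h import *
rplan(40,2,90.5)"
```

```text
TCP rack x,y 23.730945759933707 2.373722376764475
t 10.05 at [506.56  63.5   89.99] yaw 9.045859490939886 grip 25.195762974262504 F [-3.04 -5.5  -3.24]
shift cm [ 1.63  0.04 -0.05] turn [ 0.14  0.1  -0.05]
```

Request:
jog_arm:
  increments:
    - [[2.0,0.3,0,0,0,0,0],[2.0,0.6,0,0,0,0,0],[2.0,0.9,0,0,0,0,0],[2.0,1.2,0,0,0,0,0],[2.0,1.5,0,0,0,0,0]]

```text
time_s: 10.47
ee_pos: [521.9, 66.7, 90.3]
tcp_rot: [[0.988, 0.158, -0.0], [0.158, -0.988, -0.001], [-0.0, 0.001, -1.0]]
ft_force: [-1.6, -4.2, -3.5]
grip_width: 25.3
```

Request:
jog_arm:
  increments:
    - [[2.0,0.3,0,0,0,0,0],[2.0,0.6,0,0,0,0,0],[2.0,0.9,0,0,0,0,0],[2.0,1.2,0,0,0,0,0],[2.0,1.5,0,0,0,0,0]]

```text
time_s: 10.88
ee_pos: [537.0, 70.4, 90.7]
tcp_rot: [[0.987, 0.159, 0.001], [0.159, -0.987, -0.0], [0.001, 0.0, -1.0]]
ft_force: [-0.1, -4.0, -3.1]
grip_width: 25.0
```

```bash
python3 -c "
from h import *
rplan(66,2,90.5)
c=arm.camera('wrist'); cv2.imwrite('pics/w12.png',cv2.resize(c['color'][120:330,200:560,::-1],None,fx=2.2,fy=2.2))
c=arm.camera('scene'); cv2.imwrite('pics/s12.png',cv2.resize(c['color'][200:350,170:390,::-1],None,fx=3.5,fy=3.5))
"
```

```text
TCP rack x,y 54.91677309154946 4.365474911873671
t 10.8833 at [537.04  70.4   90.72] yaw 9.12886319196782 grip 25.045628695588523 F [-0.13 -3.96 -3.07]
shift cm [1.11 0.24 0.02] turn [ 0.01 -0.05  0.03]
```

View pics/w12.png

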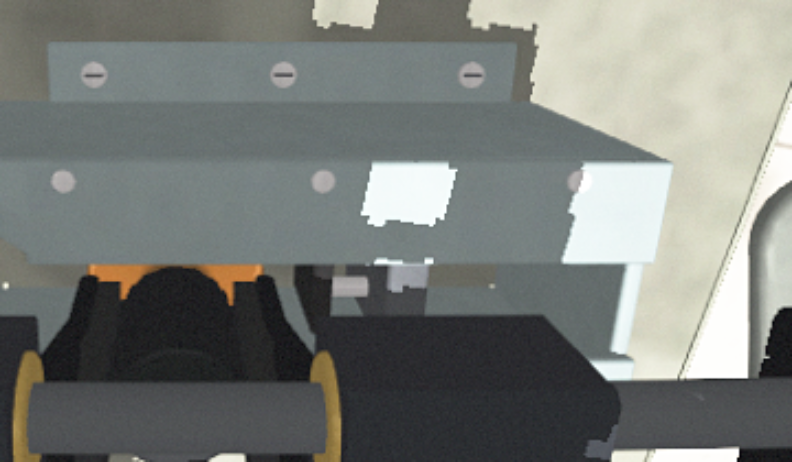

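View pics/s12.png

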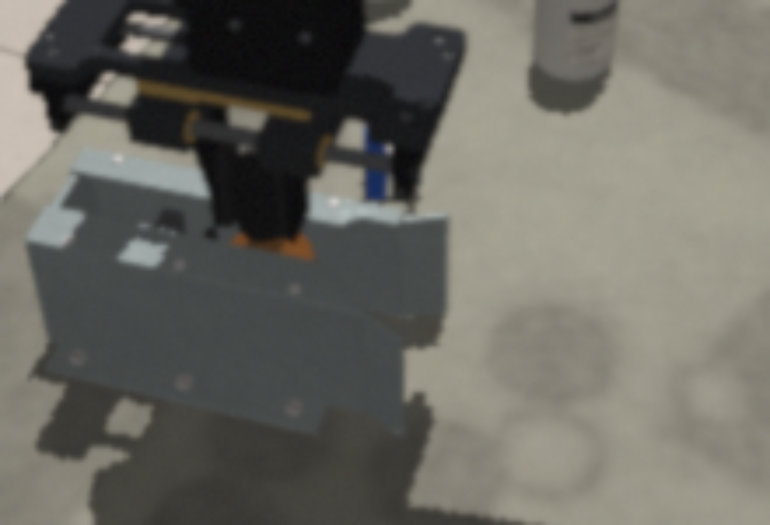

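Request:
jog_arm:
  increments:
    - [[2.0,0.2,0.05,0,0,0,0],[2.0,0.4,0.1,0,0,0,0],[2.0,0.6,0.15,0,0,0,0],[2.0,0.8,0.2,0,0,0,0],[2.0,0.9,0.25,0,0,0,0]]

```text
time_s: 11.4
ee_pos: [545.7, 70.4, 90.6]
tcp_rot: [[0.987, 0.159, -0.0], [0.159, -0.987, 0.001], [0.0, -0.001, -1.0]]
ft_force: [-0.3, 0.4, -3.3]
grip_width: 25.2
```

```bash
python3 -c "
from h import *
rplan(66,2,90.5)
c=arm.camera('wrist'); cv2.imwrite('pics/w13.png',cv2.resize(c['color'][220:280,200:420,::-1],None,fx=3.6,fy=3.6,interpolation=cv2.INTER_CUBIC))
"
```

```text
TCP rack x,y 63.456653735839424 2.961046396442474
t 11.4 at [545.69  70.36  90.62] yaw 9.163443958309616 grip 25.16068900269946 F [-0.29  0.37 -3.35]
shift cm [0.25 0.1  0.01] turn [-0.08 -0.01  0.06]
```

View pics/w13.png

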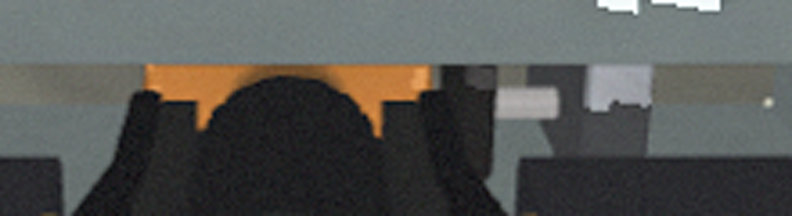

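Request:
jog_arm:
  increments:
    - [[2.0,0.15,0.05,0,0,0,0],[2.0,0.3,0.1,0,0,0,0],[2.0,0.45,0.1,0,0,0,0],[2.0,0.6,0.1,0,0,0,0],[2.0,0.6,0.1,0,0,0,0]]

```text
time_s: 11.87
ee_pos: [552.0, 69.5, 90.6]
tcp_rot: [[0.987, 0.159, 0.0], [0.159, -0.987, 0.0], [0.0, -0.0, -1.0]]
ft_force: [0.8, -0.1, -2.5]
grip_width: 25.4
```

```bash
python3 -c "
from h import *
rplan(72,2,90.5)
c=arm.camera('wrist'); cv2.imwrite('pics/w14.png',cv2.resize(c['color'][220:280,200:420,::-1],None,fx=3.6,fy=3.6,interpolation=cv2.INTER_CUBIC))
c=arm.camera('scene'); cv2.imwrite('pics/s14.png',cv2.resize(c['color'][200:350,170:390,::-1],None,fx=3.5,fy=3.5))
"
```

```text
TCP rack x,y 69.4991460387269 1.0927708228192412
t 11.8667 at [551.95  69.47  90.58] yaw 9.13560811972107 grip 25.38571765062662 F [ 0.77 -0.08 -2.55]
shift cm [ 0.25 -0.09  0.01] turn [-0.01 -0.01  0.04]
```

View pics/w14.png

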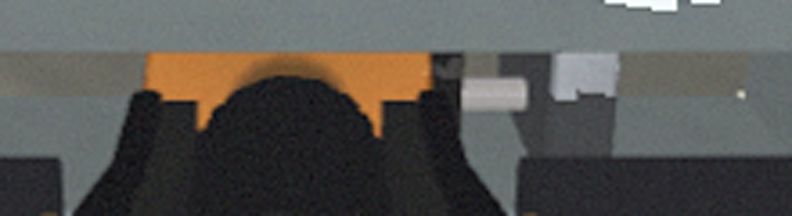

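View pics/s14.png

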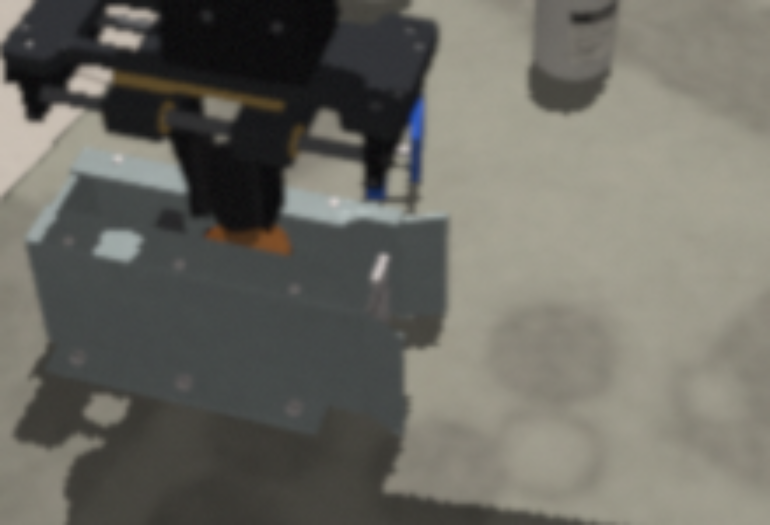

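The gate is shut behind the bottle (scene crop (378,268)). The pad is not pressed yet, since force is about 0. Advancing gently.

Request:
jog_arm:
  increments:
    - [[2.0,0.1,-0.05,0,0,0,0],[2.0,0.2,-0.05,0,0,0,0],[2.0,0.3,-0.05,0,0,0,0],[2.0,0.4,-0.05,0,0,0,0],[2.0,0.4,-0.05,0,0,0,0]]

```text
time_s: 12.38
ee_pos: [555.4, 70.4, 90.5]
tcp_rot: [[0.987, 0.159, -0.001], [0.159, -0.987, -0.0], [-0.001, 0.0, -1.0]]
ft_force: [-1.3, -0.3, -0.8]
grip_width: 25.5
```

```bash
python3 -c "
from h import *
rplan(72,2,90.5)
c=arm.camera('wrist'); cv2.imwrite('pics/w15.png',cv2.resize(c['color'][220:280,200:420,::-1],None,fx=3.6,fy=3.6,interpolation=cv2.INTER_CUBIC))
"
```

```text
TCP rack x,y 73.0799688574706 1.4657476529578939
t 12.3833 at [555.43  70.41  90.46] yaw 9.131496131931382 grip 25.527604102668768 F [-1.3  -0.31 -0.83]
shift cm [-0.11 -0.05 -0.  ] turn [0.   0.03 0.03]
```

View pics/w15.png

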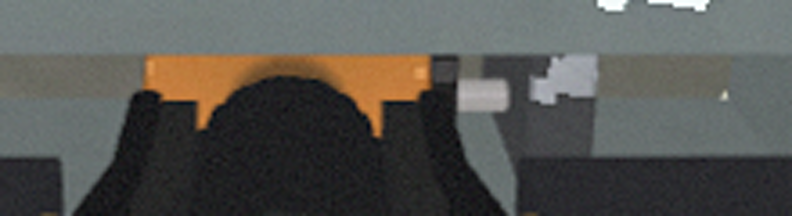

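Request:
jog_arm:
  increments:
    - [[2.0,0.1,0,0,0,0,0],[2.0,0.2,0,0,0,0,0],[2.0,0.3,0,0,0,0,0],[2.0,0.4,0,0,0,0,0],[2.0,0.4,0,0,0,0,0]]

```text
time_s: 12.85
ee_pos: [559.3, 71.0, 90.4]
tcp_rot: [[0.987, 0.159, -0.001], [0.159, -0.987, -0.0], [-0.001, 0.0, -1.0]]
ft_force: [-5.2, -1.7, 0.0]
grip_width: 25.1
```

```bash
python3 -c "
from h import *
rplan(77,2,90.5)
c=arm.camera('wrist'); cv2.imwrite('pics/w16.png',cv2.resize(c['color'][220:280,200:420,::-1],None,fx=3.6,fy=3.6,interpolation=cv2.INTER_CUBIC))
c=arm.camera('scene'); cv2.imwrite('pics/s16.png',cv2.resize(c['color'][200:350,170:390,::-1],None,fx=3.5,fy=3.5))
"
```

```text
TCP rack x,y 76.98142509907427 1.4916336962500525
t 12.85 at [559.28  71.05  90.42] yaw 9.135891335751996 grip 25.064993780765224 F [-5.17 -1.73  0.01]
shift cm [ 0.   -0.05 -0.01] turn [0.   0.05 0.04]
```

View pics/w16.png

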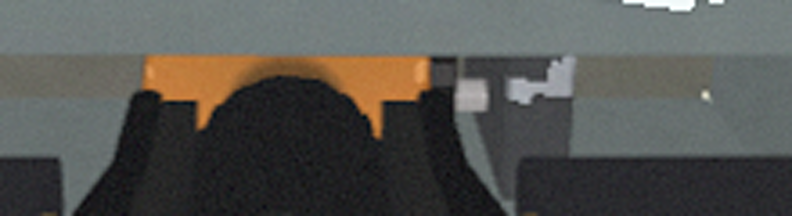

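View pics/s16.png

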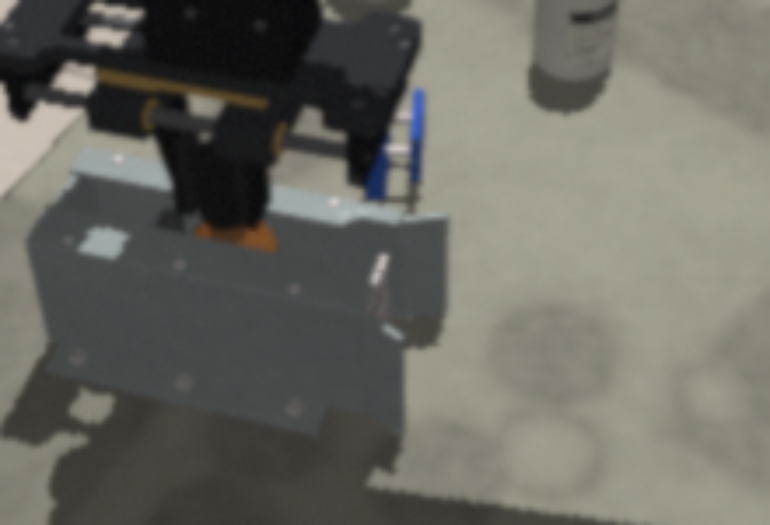

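Pad pressed ≈ 6.6 mm by image (pin gap 66→31 px) and 6.7 mm by force (5.4 N). Lowering the bottle to the table.

Request:
jog_arm:
  increments:
    - [[2.0,0,0,0.1,0,0,0],[2.0,0,0,0.2,0,0,0],[2.0,0,0,0.2,0,0,0],[2.0,0,0,0.2,0,0,0],[2.0,0,0,0.2,0,0,0]]

```text
time_s: 13.37
ee_pos: [559.4, 70.9, 88.7]
tcp_rot: [[0.987, 0.159, -0.0], [0.159, -0.987, -0.0], [-0.0, 0.0, -1.0]]
ft_force: [-4.7, -2.1, 2.0]
grip_width: 25.0
```

```bash
python3 -c "
from h import *
rplan(77,2,88.5)"
```

```text
TCP rack x,y 77.06998485461956 1.3476738909035115
t 13.3667 at [559.39  70.92  88.7 ] yaw 9.126901144324336 grip 25.000903130166854 F [-4.65 -2.13  1.98]
shift cm [-0.01 -0.07  0.02] turn [0.02 0.02 0.03]
```

On the table (Fz +2). Releasing.

Request:
jog_arm:
  increments:
    - [[2.8,0,0,0,0,0,0],[3.2,0,0,0,0,0,0],[4.0,0,0,0,0,0,0],[5.0,0,0,0,0,0,0],[6.0,0,0,0,0,0,0]]

```text
time_s: 13.78
ee_pos: [560.2, 71.1, 88.8]
tcp_rot: [[0.987, 0.159, 0.002], [0.159, -0.987, 0.0], [0.002, 0.0, -1.0]]
ft_force: [0.2, 0.5, 0.5]
grip_width: 44.8
```

Request:
jog_arm:
  increments:
    - [[6.0,0,0,0,0,0,0],[6.0,0,0,0,0,0,0],[6.0,0,0,0,0,0,0],[6.0,0,0,0,0,0,0]]

```text
time_s: 14.12
ee_pos: [559.6, 71.1, 88.6]
tcp_rot: [[0.987, 0.159, 0.0], [0.159, -0.987, -0.0], [0.0, 0.0, -1.0]]
ft_force: [0.3, 0.0, -0.7]
grip_width: 59.2
```

```bash
python3 -c "
from h import *
rplan(77,2,88.5)
c=arm.camera('wrist'); cv2.imwrite('pics/w17.png',c['color'][:,:,::-1])
c=arm.camera('scene'); cv2.imwrite('pics/s17.png',cv2.resize(c['color'][200:350,170:390,::-1],None,fx=3.5,fy=3.5))
"
```

```text
TCP rack x,y 77.33843275581972 1.436889705575036
t 14.1167 at [559.64  71.05  88.61] yaw 9.13004444486029 grip 59.19072735136761 F [ 0.25  0.05 -0.65]
shift cm [-0.03 -0.06  0.01] turn [ 0.   -0.02  0.03]
```

View pics/w17.png

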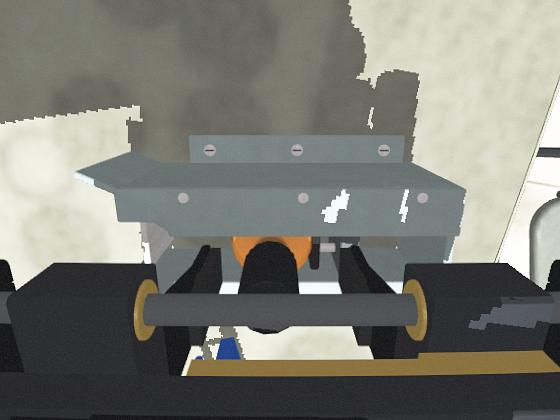

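View pics/s17.png

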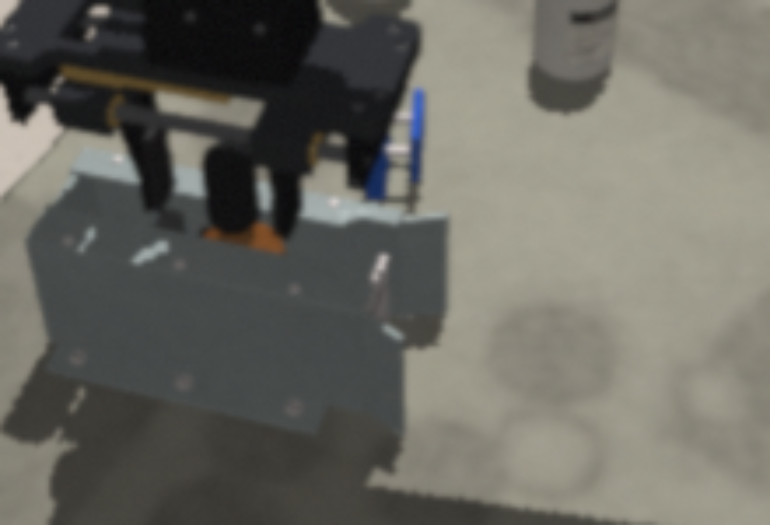

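The bottle eased back about 5 mm and stands free between the open fingers. Retreating straight up.

Request:
jog_arm:
  increments:
    - [[6.0,-0.2,0,0,0,0,0],[6.0,-0.3,0,-1.0,0,0,0],[6.0,-0.3,0,-3.0,0,0,0],[6.0,-0.3,0,-6.0,0,0,0],[6.0,-0.3,0,-9.5,0,0,0]]

```text
time_s: 14.63
ee_pos: [555.4, 70.5, 184.1]
tcp_rot: [[0.987, 0.159, -0.002], [0.159, -0.987, -0.0], [-0.002, -0.0, -1.0]]
ft_force: [0.8, 0.2, -0.8]
grip_width: 59.7
```

Request:
jog_arm:
  increments:
    - [[6.0,0,2.5,-2.0,0,0,0],[6.0,0,6.0,-3.0,0,0,0],[6.0,0,9.5,-3.0,0,0,0],[6.0,0,10.5,-3.0,0,0,0],[6.0,0,10.5,-3.0,0,0,0]]

```text
time_s: 15.05
ee_pos: [573.4, -37.4, 214.0]
tcp_rot: [[0.988, 0.153, 0.0], [0.153, -0.988, -0.001], [0.0, 0.001, -1.0]]
ft_force: [0.3, -0.3, -1.6]
grip_width: 59.9
```

```bash
python3 -c "
from h import *
rplan(77,2,88.5)
c=arm.camera('wrist'); cv2.imwrite('pics/w18.png',c['color'][:,:,::-1]); pickle.dump(c,open('w18.pkl','wb'))
cv2.imwrite('pics/w18c.png',cv2.resize(c['color'][0:200,140:410,::-1],None,fx=2.9,fy=2.9,interpolation=cv2.INTER_CUBIC))
c=arm.camera('scene'); cv2.imwrite('pics/s18.png',c['color'][:,:,::-1]); pickle.dump(c,open('s18.pkl','wb'))
"
```

```text
TCP rack x,y 73.74062259649172 -107.84541064948122
t 15.05 at [573.37 -37.43 213.99] yaw 8.791740400359402 grip 59.85016355641503 F [ 0.28 -0.33 -1.63]
shift cm [  0.27 -11.    12.53] turn [ 0.08 -0.   -0.31]
```

View pics/w18.png

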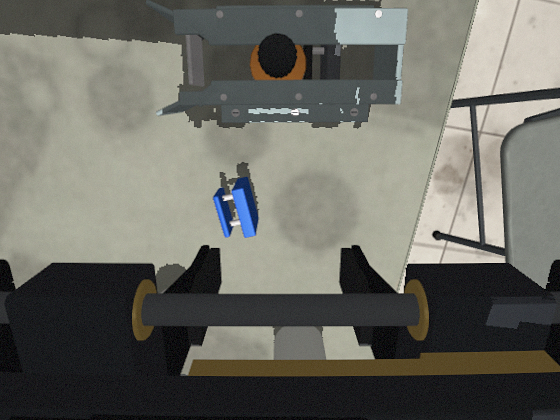

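View pics/s18.png

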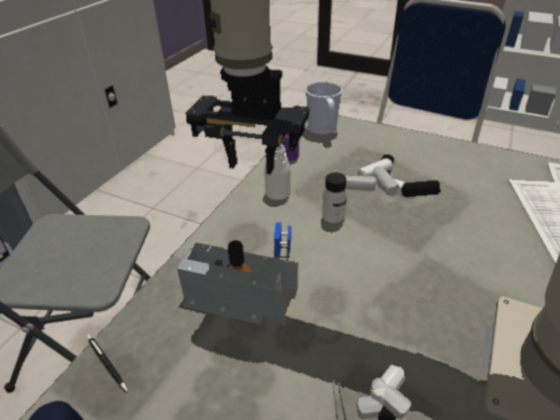

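View pics/w18c.png

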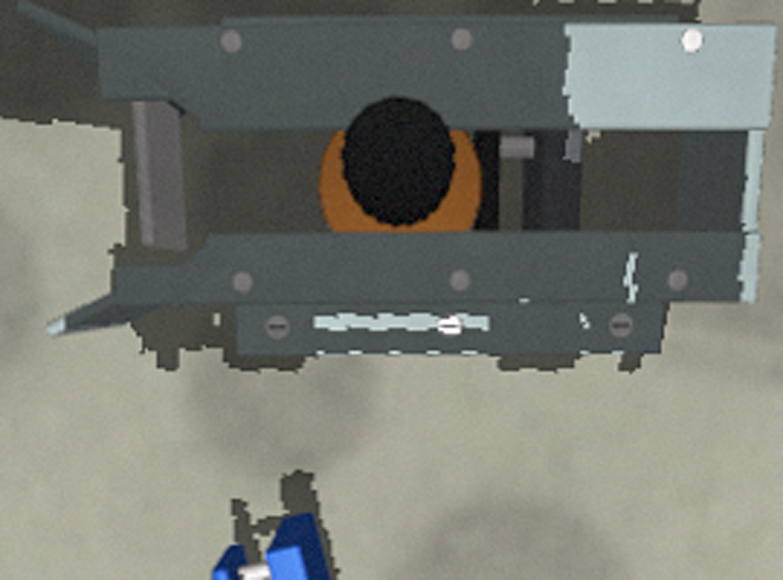

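```bash
python3 -c "
from h import *
np.set_printoptions(precision=1,suppress=True)
c=pickle.load(open('w18.pkl','rb'))
q=onz(c,[(277,55.5)],126)[:,:2]-O; print('cap top rack',q@u,q@v)
q=onz(c,[(278,67)],58)[:,:2]-O; print('shoulder approx',q@u,q@v)
q=onz(c,[(250,65),(306.5,65)],50)[:,:2]-O; print('body sides',q@u,q@v)
"
```

```text
cap top rack [72.9] [-0.2]
shoulder approx [73.2] [-1.9]
body sides [49.2 97.7] [0.5 0.3]
```

```bash
python3 -c "
from h import *
np.set_printoptions(precision=2,suppress=True)
c=pickle.load(open('w18.pkl','rb'))
f=lambda L:np.array(L)/2.9+[140,0]-0.33
q=onz(c,f([(134,102),(143,243)]),61)[:,:2]-O; print('gate outer top edge',q@u,q@v)
d=q[0]-q[1]; print('angle from shut',np.arctan2(-(d@u),d@v))
a=arm.camera('top');cv2.imwrite('pics/t19.png',a['color'][:,:,::-1])
for n,p,z in [('jar',(309,244),107),('sample',(322,182),128)]: print(n,onz(a,[p],z))
b=cv2.imread('pics/top0.png'); e=cv2.absdiff(b,a['color'][:,:,::-1])[165:275,285:340].mean(); print('diff jar/sample region',e)
"
```

```text
gate outer top edge [-1.61 -1.78] [ 23.35 -14.53]
angle from shut -0.004333791913557564
jar [[ 479.14 -212.97  107.  ]]
sample [[ 627.4  -242.75  128.  ]]
diff jar/sample region 0.8028650137741047
```

View pics/t19.png

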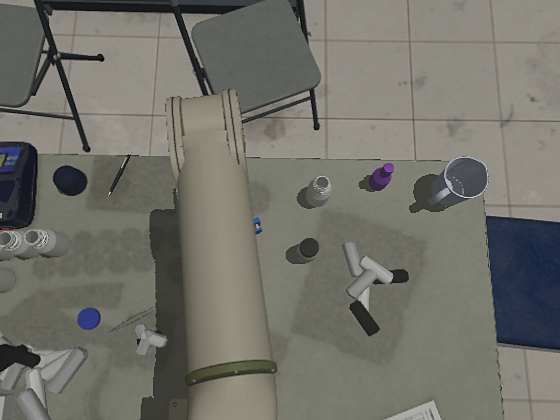

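The gate reads shut (−0.004 rad). The jar at (306,249) and the sample bottle at (319,190) have not moved, and the arm is clear. Handing in.

```bash
python3 -c "
from station import arm
print(arm.hand_in())"
```

```text
the job is handed in; nothing more can be done
None
```

The brown long-capped bottle is in its bay with the gate shut behind it, released and resting against the stop. I handed the job in at about 15 s of the 64 s allowed; no verdict is reported.

**What I did:** I gripped it by the cap with the jaws along the lane, so it would not swing. I pushed it slowly through the sprung gate, and the highest force seen at the wrist was about 11 N. I then pressed the stop in by about 6.6 mm, judged from the image and from the 5.4 N spring force. After lowering it to the table I let go and moved the arm well clear.

**Last checks:**
- **Bottle:** its axis is at about rack x = 73 mm. y came out between +0.5 and −1.9 mm, depending on which part of the bottle was measured. It looks upright.
- **Stop:** the pad is still pressed in about 2.5 mm, estimated from the bottle's position.
- **Gate:** it is shut, measured at about 0 rad.
- **Jar and sample bottle:** neither has moved.

No check failed. The wrist and top cameras differed by 2 to 3 mm on positions, which is within the clearances.

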